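# Click the rings' coat tally on to its pointer

### The job

Each paint-bench tally counter carries a sample of the part it counts. On the one whose plate carries the white ring, flick the lobes of the star wheel with a fingertip, gently and counter-clockwise seen from above, click by click until its raised rib rests pointing at the fixed steel pointer, without running it a click past. Do not touch the other counter (with the little link arm), and do not shift or lift anything else on the bench.

Things in the scene. Friction and masses are not known exactly. Their poses are not given: they have to be found in the camera images.
- ring_tally: COUNTER TO ADVANCE. Fixed tally counter: steel plate 225 x 110 mm, 10 mm thick, from 60 mm behind the origin (own -x) to 165 mm ahead (+x); on it a grey drum, 72 mm diameter, up to 29 mm, and over that the star wheel. Origin on the bench below the wheel's axis; x points from the axis to the pointer and on to the sample (white ring, 50 mm diameter, centred 132 mm out, top 32 mm up); z up
- ring_star (a joint): Wheel angle, rad: 0 = rib straight at the pointer; grows counter-clockwise from above (forward). Rests only at whole clicks of pi/4 (settles in 1 s). Ratchet: blocked backwards (to 8 N); a click takes 2 to 3 N at a lobe's tip, drops in as the next whole click is reached, and falls back if let go before. Pushed up to half a click past, it returns to the click when let go; near a whole click past, the next drops in
- ring_hub (a point): On the wheel's axis, in its flat top, 50 mm above the bench. White wheel: disc of 84 mm diameter with 8 straight lobes evenly round its edge, each 10 mm wide, out to 67 mm from the axis; disc and lobes fill 32 to 50 mm above the bench, free below the lobes down to the plate. At rest the lobes stand at multiples of pi/4 from the pointer's direction
- ring_rib_tip (a point): Outer end of the dark raised rib (50 mm long, 6 mm wide, 5 mm above the wheel's top) lying along one lobe, which shows the wheel's setting; 65 mm from the axis, 52 mm above the bench
- ring_pointer (a point): Nose of the fixed pointer, 75 mm from the wheel's axis, 52 mm above the bench: a dark steel post, 14 x 12 mm, that stands on the plate 75 to 97 mm from the axis, top 56 mm above the bench
- link_tally: OTHER COUNTER, alike: leave it. Fixed tally counter: steel plate 225 x 110 mm, 10 mm thick, from 60 mm behind the origin (own -x) to 165 mm ahead (+x); on it a grey drum, 72 mm diameter, up to 29 mm, and over that the star wheel. Origin on the bench below the wheel's axis; x points from the axis to the pointer and on to the sample (little white link arm, 97 mm long, centred 132 mm out, top 32 mm up); z up
- link_star (a joint): Wheel angle, rad: 0 = rib straight at the pointer; grows counter-clockwise from above (forward). Rests only at whole clicks of pi/4 (settles in 1 s). Ratchet: blocked backwards (to 8 N); a click takes 2 to 3 N at a lobe's tip, drops in as the next whole click is reached, and falls back if let go before. Pushed up to half a click past, it returns to the click when let go; near a whole click past, the next drops in
- link_hub (a point): On the wheel's axis, in its flat top, 50 mm above the bench. White wheel: disc of 84 mm diameter with 8 straight lobes evenly round its edge, each 10 mm wide, out to 67 mm from the axis; disc and lobes fill 32 to 50 mm above the bench, free below the lobes down to the plate. At rest the lobes stand at multiples of pi/4 from the pointer's direction
- link_rib_tip (a point): Outer end of the dark raised rib (50 mm long, 6 mm wide, 5 mm above the wheel's top) lying along one lobe, which shows the wheel's setting; 65 mm from the axis, 52 mm above the bench
- link_pointer (a point): Nose of the fixed pointer, 75 mm from the wheel's axis, 52 mm above the bench: a dark steel post, 14 x 12 mm, that stands on the plate 75 to 97 mm from the axis, top 56 mm above the bench
- paint_can: round paint tin, 74 mm diameter, 95 mm high, standing loose; origin at the centre of its underside. Bystander, leave alone
- spray_can: spray can, 54 mm diameter, 170 mm high, standing loose; origin at the centre of its underside. Bystander
- filler_tub: tub of filler, 68 mm diameter, 80 mm high, standing loose; origin at the centre of its underside. Bystander
- ring_a: loose white-painted ring, 60 mm diameter, 26 mm high, lying flat; origin at the centre of its underside. Bystander
- ring_b: second loose white-painted ring, same as ring_a. Bystander
- link_arm: loose white-painted link arm, about 230 mm long along its own y, 30 mm high, lying flat; origin under its middle. Bystander
- screwdriver: screwdriver lying loose on the bench. Bystander

How it is judged (in metres and radians):
At the end, for the whole second after the job is handed in: The ring counter's star wheel rests with its rib within 0.15 rad of the pointer (joint ring_star between -0.15 and 0.15), standing still (value of joint ring_star between -0.15 and 0.15 rad and velocity of joint ring_star between -0.1 and 0.1 rad/s); the robot touches nothing.
It fails at once if the ring counter's wheel was run more than about half a click past the pointer (value of joint ring_star above 0.5 rad).
It fails at once if the other counter's wheel was pushed (over 1.5 N) (contact force between any of the fingers, the arm and link_star above 1.5 N).
It fails at once if the star wheel was forced (over 40 N) (contact force between the fingers and ring_star above 40 N).
It fails at once if something else on the bench was shifted by more than 25 mm or lifted (distance of any of paint_can, spray_can, filler_tub, ring_a, ring_b, link_arm, screwdriver from where it was at the start of the episode above 0.025 m).
It also fails if it takes over 64 s, if anything falls off the work surface, if the arm or the gripper's body presses on something with over 40 N, if the wrist force passes 120 N, or if a joint passes its speed limit or range.

### The arm

A 7-joint arm with a two-finger parallel gripper is mounted at the origin on the work surface. World frame = base frame: x ahead of the robot, y to its left, z up, the work surface at z = 0. Lengths are in mm, angles in rad, forces in N, time in s.
With the tool pointing down it reaches from about 425 to 925 mm from the base axis. Payload 6.8 kg.
Tool frame: the origin (TCP) lies midway between the tips of the shut fingers; the grasp point (between the pads) lies 19 mm behind it; z points along the fingers, y is the direction in which the jaws open and shut (so a half turn about z gives the same grasp; the last joint's range is limited). The gripper opens to 85 mm and grips with 20 to 120 N. Pads are 22 mm wide; open, the fingers measure 114 mm over their backs; the gripper's body (76 mm by 85 mm) begins 54 mm behind the grasp point. The pads swing forward as they close: fully open they stand 13 mm farther back than shut.
Start: joints at [-1.309, 0.477, 0.022, 1.555, -0.011, 1.109, -0.083], TCP at [243.962, 629.388, 231.308] pointing down, gripper open.
Joint ranges: [-2.96, 2.96], [-0.34, 2.1], [-1.41, 1.46], [0.24, 2.44], [-1.37, 4.51], [0.17, 1.92], [-2.96, 2.96]. Speed limits (rad/s): [2.39, 2.39, 3.14, 3.14, 3.14, 3.14, 3.14].

### API

Orientations are given as a unit quaternion [x, y, z, w].
In Python, from workcell import arm, viewer gives the robot as it stands.
- The arm moves only by the tool carry_out, never from a script. Its argument "deltas" is a list of rows, each a list of 7 numbers: the turn, a rotation vector about the tool's x, y, z in rad, then the shift along the tool's x, y, z in mm, then the opening, from 0 (shut) to 1 (fully open). In form: [[ax, ay, az, x, y, z, gripper], ...]. A call has 1 to 20 rows; each row is the pose to reach, as a shift and turn from the pose commanded when the call began, along the tool's axes at that moment; what a row does not reach only later rows make up. A row lasts 1/12 s, in which the tool goes at most 41.7 mm and 7.16 degrees, less where a joint would pass 70% of its speed; a pose out of reach is approached as far as the arm can. A call with a gripper value outside its range is refused whole. The fingers move at their own pace and stop on an object; the grip force is fixed at half the most. Time passes only in rows, so rows that repeat a pose let the fingers close. It gives the time, the measured TCP pose, the force and the opening at its end, in the units of the state.
- arm.get_obs(): the state, without advancing time (a new reading comes with each control period).
- viewer.capture(name): name is "scene" or "side" or "wrist"; returns the picture (420x560x3 uint8, red, green, blue); there is no depth.
- viewer.camera_params(name): a dict with "fx", "fy", "cx", "cy" (pixels), "xyz" and "orientation" of the camera in the world; the wrist camera has in their place "hand_eye" (4x4, takes a point from camera to tool coordinates, whose origin is the TCP and whose axes are the flange's). Camera axes: x right, y up, looking along -z (the intrinsics and any distortion apply to the point x, -y, -z); pixel columns grow to the right and rows downward; lengths in mm; the calibration is good to about 2 mm. The wrist camera is an equidistant fisheye: a pixel r from the principal point sees the ray r / f radians off the axis. A picture is of the moment at which its call begins: read the wrist's pose just before it. camera_params takes no time and is no camera call.
- arm.job_done(): hands the job in, once; it reports no verdict.
The state is a dict: "time_s": time; "qpos": joint angles; "joint_vel": joint speeds; "effort": joint torques, N m; "position": TCP position; "tool_rot": TCP orientation; "contact_force": force on the tool from outside, world axes, zero at the start; "torque": the same for the moment, N m; "grip_width": finger opening in mm.
Only numpy, scipy, OpenCV 4.12 (cv2) and the standard library are available. Lean on these libraries where they do the work, as an engineer would, in place of code of your own. Each camera call takes 0.05 s, during which the arm holds its last target. There are 200 camera calls.

## Working session

There is one attempt and no reset: what is moved stays moved. The work goes in short steps, Python scripts to look and compute and a tool call to move; the robot and the scene stay as the last step left them, time stands still between calls to the robot, and variables do not carry over. Pictures are saved under pics/ and viewed, about 8 in all and at most 12, crops included, and the job is handed in when it is done.

Besides the shell and the picture viewer there is one more tool, called as name(argument=value, ...) on one line, values as JSON. carry_out: Moves the arm, as the interface text tells. Its arguments: {"type":"object","properties":{"deltas":{"type":"array"}},"required":["deltas"]}

```bash
mkdir -p pics; python3 - <<'E'
from workcell import arm, viewer
import cv2, numpy as np
for n in ("scene","side"):
    cv2.imwrite(f"pics/{n}0.png",viewer.capture(n)[...,::-1]); print(n,viewer.camera_params(n))
o=arm.get_obs();print(o)
cv2.imwrite("pics/wrist0.png",viewer.capture("wrist")[...,::-1]); print(viewer.camera_params("wrist"))
E
```

```text
scene {'fx': 395.12704472986695, 'fy': 395.12704472986695, 'cx': 279.3894229074886, 'cy': 213.15184585725342, 'xyz': array([1083.3743754 ,  -28.8491277 ,  861.24573181]), 'orientation': array([0.20337488, 0.19762703, 0.67259894, 0.68351509])}
side {'fx': 422.34516543357927, 'fy': 422.34516543357927, 'cx': 286.6309644020262, 'cy': 209.26394525502315, 'xyz': array([-115.8531331 , -768.732112  ,  677.91662644]), 'orientation': array([ 0.4604886 , -0.17798225, -0.29117615,  0.81944434])}
{'time_s': 0.1, 'qpos': array([-1.30908238,  0.47771885,  0.02237156,  1.55631921, -0.01149948,
        1.10927855, -0.08311112]), 'joint_vel': array([ 6.09226872e-04, -4.40547927e-04, -5.24065817e-06, -2.29120503e-03,
       -6.87443971e-06,  8.09381313e-04, -4.89555836e-04]), 'effort': array([ 4.87420286e-03, -5.97761929e+01,  1.61400665e+00, -2.81952631e+01,
        1.28659874e-02,  4.97328394e-03, -1.55047303e-05]), 'position': array([243.81435456, 628.88145784, 230.43663114]), 'tool_rot': array([ 1.83862998e-01,  9.82951556e-01, -7.93386622e-04, -8.27590689e-05]), 'contact_force': array([ 0.18490348, -0.66584849, -0.59364167]), 'torque': array([ 0.01919839,  0.01910862, -0.00777377]), 'grip_width': 85.86116945219153}
{'fx': 325.19226210127806, 'fy': 325.19226210127806, 'cx': 281.1978533889278, 'cy': 206.82998946455174, 'hand_eye': array([[-5.76907663e-04,  9.55520387e-01,  2.94924495e-01,
         7.57011271e+01],
       [ 9.99998654e-01,  1.00427677e-03, -1.29762039e-03,
         3.24312779e-01],
       [-1.53608856e-03,  2.94923350e-01, -9.55519680e-01,
        -1.42442645e+02],
       [ 0.00000000e+00,  0.00000000e+00,  0.00000000e+00,
         1.00000000e+00]])}
```

View pics/scene0.png

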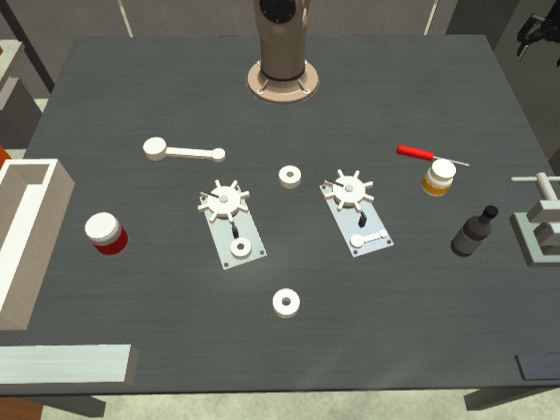

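View pics/wrist0.png

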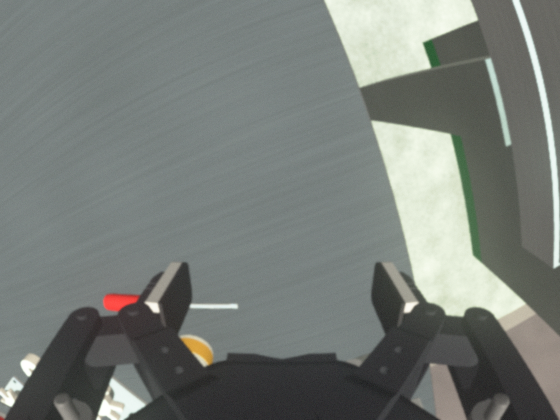

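The scene camera shows the ring counter on the left: hub about (225,200), pointer (235,230), ring sample (240,247), with the rib near (210,196). The link counter is on the right, with its hub at (349,187). The wrist view shows only the screwdriver and tub. I'll zoom in on the ring counter.

```bash
cat > h.py <<'E'
import numpy as np, cv2
from scipy.spatial.transform import Rotation as R
from workcell import arm, viewer
def ray(n,u,v,z):
    p=viewer.camera_params(n); d=R.from_quat(p["orientation"]).apply([(u-p["cx"])/p["fx"],-(v-p["cy"])/p["fy"],-1])
    return p["xyz"]+d*(z-p["xyz"][2])/d[2]
def wcam():
    p=viewer.camera_params("wrist");o=arm.get_obs();T=np.eye(4);T[:3,:3]=R.from_quat(o["tool_rot"]).as_matrix();T[:3,3]=o["position"]
    return p,T@p["hand_eye"]
def wray(p,C,u,v,z):
    x,y=u-p["cx"],v-p["cy"];r=np.hypot(x,y);t=r/p["fx"]
    d=C[:3,:3]@np.array([np.sin(t)*x/r,-np.sin(t)*y/r,-np.cos(t)])
    return C[:3,3]+d*(z-C[2,3])/d[2]
E
python3 - <<'E'
from h import *
i=cv2.imread("pics/scene0.png")[165:275,185:275]
cv2.imwrite("pics/c1.png",cv2.resize(i,None,fx=5.4,fy=5.4,interpolation=cv2.INTER_CUBIC))
for u,v,z in [(225,200,50),(240,243,32),(349,187,50),(290,175,26),(155,149,30),(219,155,30),(287,300,26)]: print(u,v,ray("scene",u,v,z).round())
E
```

```text
225 200 [ 517. -152.   50.]
240 243 [ 629. -112.   32.]
349 187 [481. 162.  50.]
290 175 [420.  14.  26.]
155 149 [ 326. -361.   30.]
219 155 [ 350. -181.   30.]
287 300 [771.  -4.  26.]
```

View pics/c1.png

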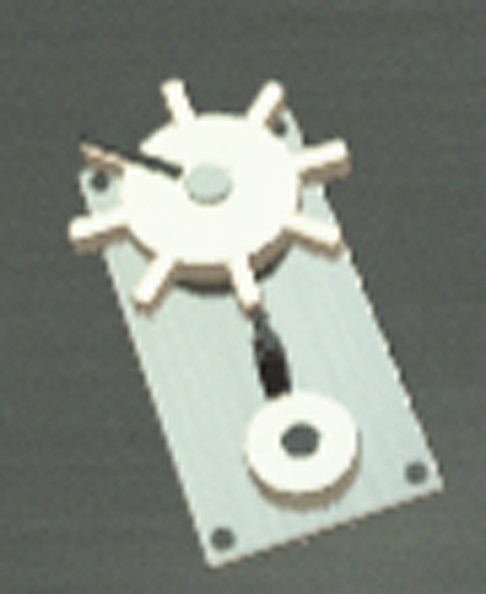

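The crop shows the hub at crop (208,183), i.e. full-image (223.5,198.9). The rib tip is at (200,192), and one lobe points at the pointer toward the ring (240.7,246.5). The rib stands three lobes clockwise of the pointer, so it needs 3 clicks. I'll now work out the move.

```bash
cat >> h.py <<'E'
def to_tool(P):  # offset of world point from current measured TCP, in tool axes
    o=arm.get_obs(); return R.from_quat(o["tool_rot"]).inv().apply(np.array(P)-o["position"])
def yaw_y(): 
    y=R.from_quat(arm.get_obs()["tool_rot"]).as_matrix()[:,1]; return np.degrees(np.arctan2(y[1],y[0]))
E
python3 - <<'E'
from h import *
hub=ray("scene",223.5,198.9,50);rg=ray("scene",240.7,246.5,32);rib=ray("scene",200.2,191.9,53)
f=lambda v:np.degrees(np.arctan2(v[1],v[0]))
phi=f(rg-hub);print(hub,rg,np.linalg.norm((rg-hub)[:2]),phi,f(rib-hub),np.linalg.norm((rib-hub)[:2]))
a=np.radians(phi+67.5);P=hub+72*np.array([np.cos(a),np.sin(a),0]);P[2]=150
print("start",P,np.degrees(a),"toolshift",to_tool(P),yaw_y())
E
```

```text
[ 513.12361677 -156.27145682   50.        ] [ 638.87522426 -110.12923907   32.        ] 133.94988259520466 20.149674546147317 -108.84333854205177 62.94743040016873
start [516.07629459 -84.33202609 150.        ] 87.64967454614731 toolshift [-511.64524275 -566.57064203   81.38303089] 68.81227941568534
```

carry_out(deltas=[[0,0,2.81,-512,-567,0,0],[0,0,2.81,-512,-567,0,0],[0,0,2.81,-512,-567,0,0],[0,0,2.81,-512,-567,0,0],[0,0,2.81,-512,-567,0,0],[0,0,2.81,-512,-567,0,0],[0,0,2.81,-512,-567,0,0],[0,0,2.81,-512,-567,0,0],[0,0,2.81,-512,-567,0,0],[0,0,2.81,-512,-567,0,0],[0,0,2.81,-512,-567,0,0],[0,0,2.81,-512,-567,0,0],[0,0,2.81,-512,-567,0,0],[0,0,2.81,-512,-567,0,0],[0,0,2.81,-512,-567,0,0],[0,0,2.81,-512,-567,0,0],[0,0,2.81,-512,-567,0,0],[0,0,2.81,-512,-567,0,0],[0,0,2.81,-512,-567,0,0],[0,0,2.81,-512,-567,0,0]])

```text
time_s: 1.82
position: [517.0, -89.5, 231.7]
tool_rot: [0.992, 0.129, 0.0, 0.001]
contact_force: [-0.4, 0.3, -0.2]
grip_width: 0.1
```

```bash
python3 - <<'E'
from h import *
o=arm.get_obs();print(o["time_s"],o["position"],yaw_y(),o["qpos"].round(2),o["grip_width"],to_tool([516,-84,150]))
E
```

```text
1.8167 [516.97250506 -89.45411226 231.69395847] -75.18339726167737 [-0.61  0.29  0.81  1.95 -0.24  1.   -1.  ] 0.12543815899165767 [ 0.40820661 -5.74869675 81.67852723]
```

carry_out(deltas=[[0,0,0.12,0,-5,20,0],[0,0,0.24,0,-5,50,0],[0,0,0.3,0,-5,82,0],[0,0,0.3,0,-5,82,0],[0,0,0.3,0,-5,82,0],[0,0,0.3,0,-5,82,0]])

```text
time_s: 2.32
position: [515.8, -80.0, 150.6]
tool_rot: [1.0, -0.013, 0.001, 0.0]
contact_force: [-0.2, 0.6, 1.3]
grip_width: -0.0
```

```bash
python3 - <<'E'
from h import *
p,C=wcam(); np.save("C.npy",C)
cv2.imwrite("pics/w1.png",viewer.capture("wrist")[...,::-1])
o=arm.get_obs();print(o["time_s"],o["position"],yaw_y(),o["qpos"].round(2))
E
```

```text
2.3667 [516.23102335 -79.90444205 151.0255087 ] -91.53564958611763 [-0.59  0.42  0.8   2.04 -0.4   0.84 -1.17]
```

View pics/w1.png

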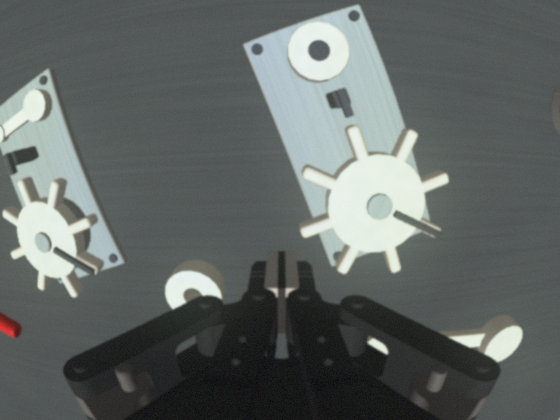

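The wrist view shows the hub at (380,206), ring (319,51), rib tip (437,235), and the fingertips at (282,255) beside the wheel. The rib is again 3 clicks short of the pointer.

```bash
python3 - <<'E'
from h import *
C=np.load("C.npy");p=viewer.camera_params("wrist")
hub=wray(p,C,380,206,50);rg=wray(p,C,319,51,32);rib=wray(p,C,436,234,53)
f=lambda v:np.degrees(np.arctan2(v[1],v[0]))
print(hub,rg,np.linalg.norm((rg-hub)[:2]),f(rg-hub),f(rib-hub),np.linalg.norm((rib-hub)[:2]))
for u,v in [(352,130),(308,172),(305,229),(343,268),(394,268)]:
  q=wray(p,C,u,v,50)-hub;print(f(q),np.linalg.norm(q[:2]))
E
```

```text
[ 514.57052137 -158.75375455   50.        ] [ 638.2066992  -112.29718171   32.        ] 132.07618115079003 20.593823172783107 -115.82689624423743 59.01826395553156
22.161924573601592 65.33026671907128
63.91108671198194 65.07813620879632
106.11023303939862 63.54497441122382
152.32900447887897 61.40961413323498
-162.70015453198226 60.08782607830259
```

carry_out(deltas=[[0,0,0.01,0.5,7.5,15,0],[0,0,0.01,0.5,7.5,45,0],[0,0,0.01,0.5,7.5,60,0],[0,0,0.01,0.5,7.5,75,0],[0,0,0.01,0.5,7.5,85,0],[0,0,0.01,0.5,7.5,95,0],[0,0,0.01,0.5,7.5,105,0],[0,0,0.01,0.5,7.5,115,0],[0,0,0.01,0.5,7.5,122,0],[0,0,0.01,0.5,7.5,122,0],[0,0,0.01,0.5,7.5,122,0]])

```text
time_s: 3.28
position: [515.2, -87.1, 27.1]
tool_rot: [1.0, -0.019, -0.0, -0.0]
contact_force: [-0.2, 0.4, 0.6]
grip_width: 0.3
```

```bash
python3 - <<'E'
from h import *
p,C=wcam(); np.save("C.npy",C)
cv2.imwrite("pics/w2.png",viewer.capture("wrist")[...,::-1])
o=arm.get_obs();d=o["position"][:2]-[514,-157.5];print(o["position"],yaw_y(),np.degrees(np.arctan2(d[1],d[0])),np.hypot(*d),o["contact_force"])
for k in range(1,20):
    a=np.radians(min(3*k,54)); print([0,0,round(-a,3),round(-70*np.sin(a),1),round(70*(1-np.cos(a)),1),0,0],end=", ")
E
```

```text
[515.51460133 -87.2354277   27.44536991] -92.20203763526239 88.76514117834091 70.28089454488091 [-0.15412945 -0.20041883 -0.88916425]
[0, 0, np.float64(-0.052), np.float64(-3.7), np.float64(0.1), 0, 0], [0, 0, np.float64(-0.105), np.float64(-7.3), np.float64(0.4), 0, 0], [0, 0, np.float64(-0.157), np.float64(-11.0), np.float64(0.9), 0, 0], [0, 0, np.float64(-0.209), np.float64(-14.6), np.float64(1.5), 0, 0], [0, 0, np.float64(-0.262), np.float64(-18.1), np.float64(2.4), 0, 0], [0, 0, np.float64(-0.314), np.float64(-21.6), np.float64(3.4), 0, 0], [0, 0, np.float64(-0.367), np.float64(-25.1), np.float64(4.6), 0, 0], [0, 0, np.float64(-0.419), np.float64(-28.5), np.float64(6.1), 0, 0], [0, 0, np.float64(-0.471), np.float64(-31.8), np.float64(7.6), 0, 0], [0, 0, np.float64(-0.524), np.float64(-35.0), np.float64(9.4), 0, 0], [0, 0, np.float64(-0.576), np.float64(-38.1), np.float64(11.3), 0, 0], [0, 0, np.float64(-0.628), np.float64(-41.1), np.float64(13.4), 0, 0], [0, 0, np.float64(-0.681), np.float64(-44.1), np.float64(15.6), 0, 0], [0, 0, np.float64(-0.733), np.float64(-46.8), np.float64(18.0), 0, 0], [0, 0, np.float64(-0.785), np.float64(-49.5), np.float64(20.5), 0, 0], [0, 0, np.float64(-0.838), np.float64(-52.0), np.float64(23.2), 0, 0], [0, 0, np.float64(-0.89), np.float64(-54.4), np.float64(25.9), 0, 0], [0, 0, np.float64(-0.942), np.float64(-56.6), np.float64(28.9), 0, 0], [0, 0, np.float64(-0.942), np.float64(-56.6), np.float64(28.9), 0, 0],
```

View pics/w2.png

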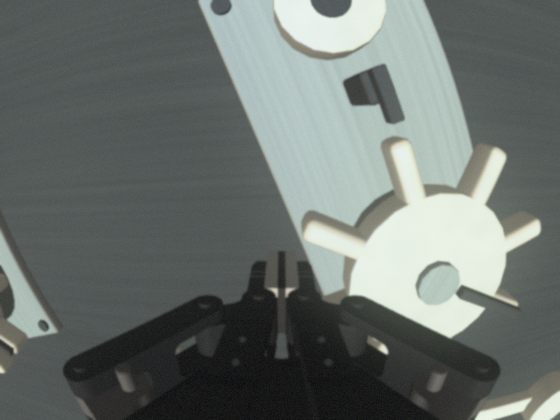

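The fingertips at about (282,265) are now in the gap between the lobe at (335,235) and the hidden next lobe, with no contact. Next I'll sweep one click along the arc.

carry_out(deltas=[[0,0,-0.052,-3.7,0.1,0,0],[0,0,-0.105,-7.3,0.4,0,0],[0,0,-0.157,-11.0,0.9,0,0],[0,0,-0.209,-14.6,1.5,0,0],[0,0,-0.262,-18.1,2.4,0,0],[0,0,-0.314,-21.6,3.4,0,0],[0,0,-0.367,-25.1,4.6,0,0],[0,0,-0.419,-28.5,6.1,0,0],[0,0,-0.471,-31.8,7.6,0,0],[0,0,-0.524,-35.0,9.4,0,0],[0,0,-0.576,-38.1,11.3,0,0],[0,0,-0.628,-41.1,13.4,0,0],[0,0,-0.681,-44.1,15.6,0,0],[0,0,-0.733,-46.8,18.0,0,0],[0,0,-0.785,-49.5,20.5,0,0],[0,0,-0.838,-52.0,23.2,0,0],[0,0,-0.89,-54.4,25.9,0,0],[0,0,-0.942,-56.6,28.9,0,0],[0,0,-0.942,-56.6,28.9,0,0]])

```text
time_s: 4.92
position: [457.9, -114.3, 27.9]
tool_rot: [0.899, 0.437, 0.001, 0.0]
contact_force: [1.4, 1.1, -0.1]
grip_width: 0.1
```

```bash
python3 - <<'E'
from h import *
p,C=wcam(); np.save("C.npy",C)
w=viewer.capture("wrist")[...,::-1]; s=viewer.capture("scene")[165:275,185:275,::-1]
s=cv2.resize(s,(344,420),interpolation=cv2.INTER_CUBIC)
cv2.imwrite("pics/m3.png",cv2.resize(np.hstack([w[:,130:],s]),None,fx=1,fy=1))
o=arm.get_obs();d=o["position"][:2]-[514,-157.5];print(o["position"],yaw_y(),np.degrees(np.arctan2(d[1],d[0])),np.hypot(*d),o["contact_force"],o["qpos"].round(2))
E
```

```text
[ 458.21018914 -113.8059896    27.76104072] -38.322337022858555 141.9323152952929 70.86373924762198 [ 0.77643727  0.97656833 -0.12788755] [-0.17  0.49  0.35  2.2  -0.35  0.5  -0.23]
```

View pics/m3.png

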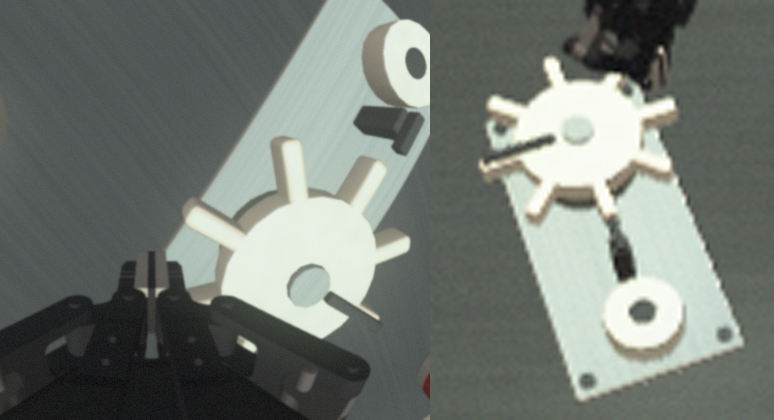

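The scene crop shows the rib moved one click; two lobes remain before the pointer, and the wheel looks settled. Push force is about 1 N. Second click: 46° further.

carry_out(deltas=[[0,0,-0.052,-3.7,0.1,0,0],[0,0,-0.105,-7.3,0.4,0,0],[0,0,-0.157,-11.0,0.9,0,0],[0,0,-0.209,-14.6,1.5,0,0],[0,0,-0.262,-18.1,2.4,0,0],[0,0,-0.314,-21.6,3.4,0,0],[0,0,-0.367,-25.1,4.6,0,0],[0,0,-0.419,-28.5,6.1,0,0],[0,0,-0.471,-31.8,7.6,0,0],[0,0,-0.524,-35.0,9.4,0,0],[0,0,-0.576,-38.1,11.3,0,0],[0,0,-0.628,-41.1,13.4,0,0],[0,0,-0.681,-44.1,15.6,0,0],[0,0,-0.733,-46.8,18.0,0,0],[0,0,-0.785,-49.5,20.5,0,0],[0,0,-0.803,-50.4,21.4,0,0],[0,0,-0.803,-50.4,21.4,0,0]])

```text
time_s: 6.43
position: [443.5, -166.7, 27.4]
tool_rot: [0.658, 0.753, 0.0, 0.0]
contact_force: [0.2, -0.1, 0.1]
grip_width: -0.0
```

```bash
cat > look.py <<'E'
from h import *
import sys
p,C=wcam()
w=viewer.capture("wrist")[...,::-1]; s=viewer.capture("scene")[165:275,185:275,::-1]
s=cv2.resize(s,(344,420),interpolation=cv2.INTER_CUBIC)
cv2.imwrite(f"pics/{sys.argv[1]}.png",np.hstack([w[:,130:],s]))
o=arm.get_obs();d=o["position"][:2]-[514,-157.5];print(o["time_s"],o["position"],yaw_y(),np.degrees(np.arctan2(d[1],d[0])),np.hypot(*d),o["contact_force"],o["qpos"].round(2))
E
python3 look.py m4
```

```text
6.5333 [ 443.38796008 -166.4244683    27.30880983] 7.6943093594091305 -172.79673091581293 71.17377547880102 [-0.27182767  0.28935546  0.17894639] [ 0.12  0.47  0.13  2.18 -0.13  0.49  0.48]
```

View pics/m4.png

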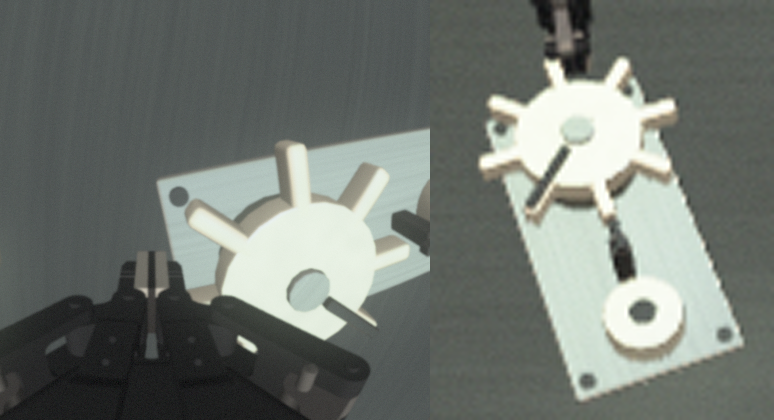

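One click is left: the rib sits one lobe short of the pointer. Third click, same 46°.

carry_out(deltas=[[0,0,-0.052,-3.7,0.1,0,0],[0,0,-0.105,-7.3,0.4,0,0],[0,0,-0.157,-11.0,0.9,0,0],[0,0,-0.209,-14.6,1.5,0,0],[0,0,-0.262,-18.1,2.4,0,0],[0,0,-0.314,-21.6,3.4,0,0],[0,0,-0.367,-25.1,4.6,0,0],[0,0,-0.419,-28.5,6.1,0,0],[0,0,-0.471,-31.8,7.6,0,0],[0,0,-0.524,-35.0,9.4,0,0],[0,0,-0.576,-38.1,11.3,0,0],[0,0,-0.628,-41.1,13.4,0,0],[0,0,-0.681,-44.1,15.6,0,0],[0,0,-0.733,-46.8,18.0,0,0],[0,0,-0.785,-49.5,20.5,0,0],[0,0,-0.803,-50.4,21.4,0,0],[0,0,-0.803,-50.4,21.4,0,0]])

```text
time_s: 7.95
position: [471.2, -213.5, 27.1]
tool_rot: [0.311, 0.95, 0.0, -0.0]
contact_force: [-0.8, 1.2, 0.6]
grip_width: -0.0
```

```bash
python3 look.py m5
```

```text
8.05 [ 471.11830571 -213.45451174   27.20070637] 53.70135548802815 -127.46536629920756 70.49643317172033 [-1.62717453  0.41338596 -0.29367236] [ 0.37  0.52 -0.08  2.07  0.08  0.55  1.17]
```

View pics/m5.png

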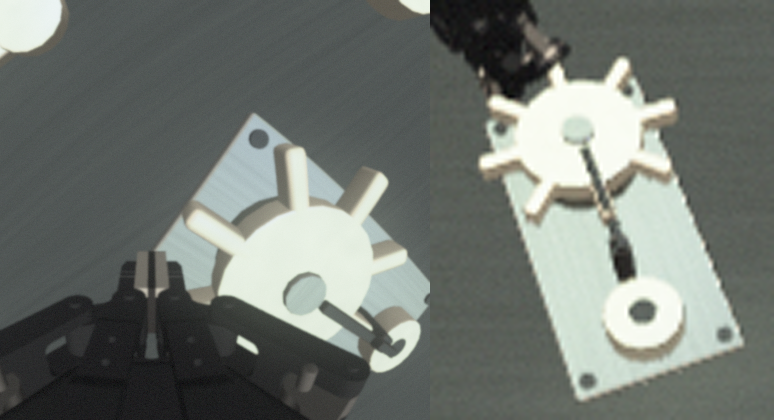

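The rib now points at the pointer. I'll back off clockwise and outward, lift, and wait.

carry_out(deltas=[[0,0,0,2,0,0,0],[0,0,0,4,0,0,0],[0,0,0,4,-10,0,0],[0,0,0,4,-20,0,0],[0,0,0,4,-25,0,0],[0,0,0,4,-25,-30,0],[0,0,0,4,-25,-60,0],[0,0,0,4,-25,-90,0],[0,0,0,4,-25,-130,0],[0,0,0,4,-25,-130,0],[0,0,0,4,-25,-130,0],[0,0,0,4,-25,-130,0],[0,0,0,4,-25,-130,0],[0,0,0,4,-25,-130,0],[0,0,0,4,-25,-130,0],[0,0,0,4,-25,-130,0],[0,0,0,4,-25,-130,0],[0,0,0,4,-25,-130,0],[0,0,0,4,-25,-130,0],[0,0,0,4,-25,-130,0]])

```text
time_s: 9.72
position: [453.4, -231.4, 157.2]
tool_rot: [0.311, 0.951, -0.0, -0.0]
contact_force: [0.2, -0.3, -0.3]
grip_width: 0.1
```

```bash
python3 look.py m6
```

```text
9.8167 [ 453.37728993 -231.42809259  157.30530374] 53.8036889444854 -129.3525284486898 95.60583585661732 [ 0.29326933  0.24440413 -0.0750112 ] [ 0.44  0.3  -0.1   2.01  0.04  0.83  1.25]
```

View pics/m6.png

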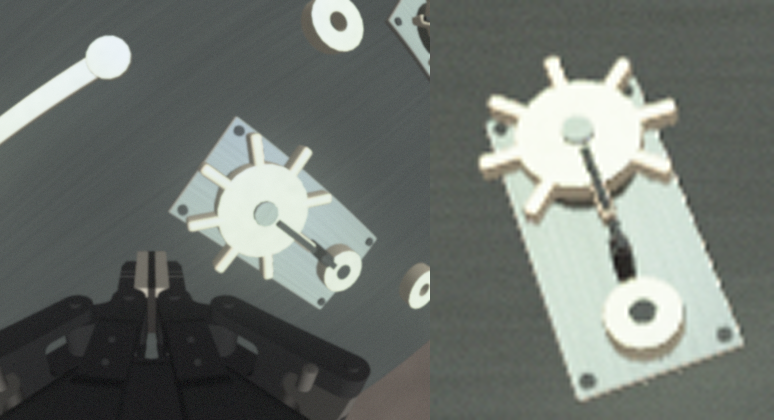

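Both views show the rib in line with the pointer and the ring sample. The gripper is clear, nothing else was shifted, and the wheel has had more than 1 s to settle.

```bash
python3 -c "
from workcell import arm; print(arm.job_done())"
```

```text
the job is handed in; nothing more can be done
None
```

I advanced the ring counter's wheel three clicks counter-clockwise, and its rib now points at the fixed steel pointer. I handed the job in at about 9.8 s.

- **Method:** I used the shut fingertips to push one lobe along an arc around the wheel's axis. I stopped after each click to check the rib in the camera images.
- **Force:** the tool force read about 2 N or less at each stop. It was not logged during the sweeps.
- **Final check:** after backing off, lifting clear and waiting more than 1 s, both the scene and wrist views show the rib in line with the pointer and the ring. The tool force then read near zero, about 0.4 N.
- **Other objects:** the arm kept away from the link counter and the loose items. The parts of the bench in the last pictures look undisturbed, but I did not measure each item's position again.
- **Disagreements:** the two camera measurements of the wheel's axis differed by about 3 mm. The rib's start angle read 129° and 136° clockwise of the pointer, and both fit three clicks (135°). No check failed.

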